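# Take the tube head off the vortex mixer

### The arm

A 6-joint arm with a two-finger parallel gripper is mounted at the origin on the work surface. World frame = base frame: x ahead of the robot, y to its left, z up, the work surface at z = 0. Lengths are in mm, angles in rad, forces in N, time in s.
With the tool pointing down it reaches from about 275 to 850 mm from the base axis. Payload 5.2 kg.
Tool frame: the origin (TCP) lies on the centre line of the jaws, within the pads' length; the fingertips stand 14 mm ahead of it and the grasp point (between the pads) lies 5 mm behind it; z points along the fingers, y is the line along which they close (so a half turn about z gives the same grasp; the last joint's range is limited). The gripper opens to 85 mm and grips with 20 to 120 N. Pads are 22 mm wide; open, the fingers measure 114 mm over their backs; the gripper's body (76 mm by 85 mm) begins 54 mm behind the grasp point. The pads swing forward as they close: fully open they stand 13 mm farther back than shut.
Start: joints at [-1.484, 0.259, 1.535, -0, 1.348, -0.203], TCP at [157.189, -527.064, 245.31] pointing down, gripper open.
Joint ranges: [-3.14, 3.14], [-0.91, 2.08], [0.19, 2.58], [-1.22, 4.36], [0.22, 2.71], [-3.12, 3.12]. Speed limits (rad/s): [2.57, 2.57, 3.14, 3.14, 3.14, 3.14].

### API

Orientations are given as a 3x3 rotation matrix whose columns are the frame's x, y, z axes.
In Python, from station import sensors, optics, ticket gives the robot as it stands.
- The arm moves only by the tool send_rows, never from a script. Its argument "increments" is a list of rows, each a list of 2 entries, a list of its own where there are three numbers: the shift along the tool's x, y, z in cm, then the turn about the tool's z in degrees. In form: [[[dx, dy, dz], spin], ...]. A call has 1 to 20 rows; each row is the pose to reach, as a shift and turn from the pose commanded when the call began, along the tool's axes at that moment; what a row does not reach only later rows make up. A row lasts 1/8 s, in which the tool goes at most 62.5 mm and 10.7 degrees, less where a joint would pass 70% of its speed; a pose out of reach is approached as far as the arm can. A call with a gripper value outside its range is refused whole. "gripper" is the finger opening in cm, from 0 to 8.54, set as the call begins (left out, the last holds). The fingers move at their own pace and stop on an object; "force" is the grip in N (left out, the last holds). Time passes only in rows, so rows that repeat a pose let the fingers close. It gives the time, the measured TCP pose, the force, the opening and the grip force at its end, in the units of the state.
- sensors.observe(): the state, without advancing time (a new reading comes with each control period).
- optics.get_image(name): name is "side" or "top"; returns a dict with "image" (400x640x3 uint8, blue, green, red), "fovy" (degrees; the focal length in pixels is half the picture's height over the tangent of half this angle, whatever the lens; pixels are square), "cx", "cy" (the principal point, pixels), "eye" and "attitude" of the camera in the world. Camera axes: x right, y down, z forward; pixel columns grow to the right and rows downward; lengths in mm; the calibration is good to about 2 mm. A picture is of the moment at which its call begins. There is no depth.
- ticket.job_done(): hands the job in; it is judged then, once.
Trained networks look in a picture, given as the dict that the camera call returned (one of the last four; its "shot" number tells which), for a name from the list of things; names that differ only in an ending like _2 or _b are one class to them, and where a whole thing is asked for, a point or a joint stands for the part that bears it (a point fixed in the world has none). Each returns a list of dicts, best first, with "conf" (0 to 1); they miss things now and then, are a little off and sometimes report something else, mostly with a low value. They report only what shows in the picture. A call takes as long as a camera call.
- optics.look_for(picture, query): "at" ([column, row] as shares, 0 to 1, of the picture: columns of its width, rows of its height, amid what is visible of it).
- optics.landmark_of(picture, query): "at" ([column, row] as shares, 0 to 1, of the picture: columns of its width, rows of its height: a listed point, or the origin of a listed thing).
The state is a dict: "t": time; "joints": joint angles; "dq": joint speeds; "joint_torque": joint torques, N m; "eef_pos": TCP position; "eef_rot": TCP orientation; "force": force on the tool from outside, world axes, zero at the start; "wrist_torque": the same for the moment, N m; "finger_gap": opening from 0.0 (shut) to 1.0 (fully open); "gripper_force": force on a finger pad.
Only numpy, scipy, OpenCV 4.12 (cv2) and the standard library are available. Lean on these libraries where they do the work, as an engineer would, in place of code of your own. Each camera call takes 0.05 s, during which the arm holds its last target. There are 200 camera calls.

### The job

Take the tube head off the vortex mixer and park it: press the red release button all the way down, turn the head anticlockwise (seen from above) by its blue bar, gently and only until you feel it reach its stop, then lift it straight off and seat it upright and fully home in the green parking stand, without dropping it. Never force the head or the button against the mixer, and leave the dish, the tip box and the bottle where they are.

Things in the scene. Friction and masses are not known exactly. Their poses are not given: they have to be found in the camera images.
- mixer: Vortex mixer, fixed: a white box with a blue band, 160 x 160 x 85 mm high. Origin on its underside, below the socket's axis; z up. The box reaches from -90 to +70 mm in x and +-80 mm in y; its front with a dark display looks to -x. The head's lugs sit under a slotted lip in a dark collar (53 mm across, 16.5 mm high) on the 85 mm high deck, hidden under the head.
- socket (a point): Point on the socket's axis at deck height; axes as the mixer. Locked, the head's x axis is at -66 deg (-1.15 rad, within 2 deg) to this x axis. It comes free after 41 to 92 deg anticlockwise: this differs from unit to unit, cannot be seen, and is marked by a hard stop to be felt. Lugs pass the slots only from the stop to 6 deg before it. The neck has 1.5 mm of play sideways and 2 mm upward.
- lip (a point): The slotted steel lip (17 mm above the deck, on the axis) that bears the head. Contact force between head and mixer must stay under 25 N; turning on at the stop, turning with the button up or lifting too early soon exceeds it. The head turns freely with under 0.04 N m; a rise of 0.05 N m is the stop. Side force means that one lug touches first: yield to it.
- release (a joint): Travel of the red button in m: 0 = up (locked), 0.006 = fully down (free). It moves at about 4 N, ends at a hard stop and stays down by itself after the press. Do not press it with more than about 25 N.
- button_top (a point): Centre of the top of the red release button (20 mm across), at x = -55, y = -55 mm in the mixer's frame, 9 mm above the deck when up, 3 mm when fully down. Press it straight down with the closed fingers.
- head: Loose tube head, 0.19 to 0.31 kg. Origin on its axis at the underside of its foot (90 mm over the bench when on the mixer). Foot: neck 26 mm across, 12 mm long, two lugs along +-x (37 mm over both, 10 wide, 5 thick, lowest). At 12 to 26 mm a grey platform 72 mm across with black wells, yellow mark at +x. On top the blue bar: 46 mm along x, 16 mm thick along y, 26 to 59 mm up.
- grip_bar (a point): Point on the head's axis inside the blue bar, 48 mm above the head's origin (22 mm above the platform): the place to grip, across the 16 mm thickness (along y). Axes as the head.
- stand: Green parking stand, fixed: base disc 84 mm across, 6 mm thick, and a cup on it (68 mm across, bore 46 mm, rim 24 mm above the bench). Origin at the centre of its underside. The head's foot goes into the bore at any turn angle until the grey platform rests on the rim; the head's origin is then 12 mm above the bench.
- dish: Closed red culture dish, 90 mm across, 16 mm high, loose bystander. Origin at the centre of its underside.
- tip_box: White box of pipette tips, 80 x 120 x 51 mm, loose bystander. Origin at the centre of its underside.
- bottle: White reagent bottle with blue cap, 50 mm across, 95 mm high, loose bystander. Origin at the centre of its underside.

How it is judged:
By the outcome, as a careful person would: the job done as asked, in the order asked, and still so for the second after the job is handed in, with the robot touching nothing.
It also fails if it takes over 72 s, if anything falls off the work surface, if the arm or the gripper's body presses on something with over 40 N, if the wrist force passes 120 N, or if a joint passes its speed limit or range.

## Working session

There is one attempt and no reset: what is moved stays moved. The work goes in short steps, Python scripts to look and compute and a tool call to move; the robot and the scene stay as the last step left them, time stands still between calls to the robot, and variables do not carry over. Pictures are saved under pics/ and viewed, at most 10 in all, crops included, and the job is handed in when it is done.

Besides the shell and the picture viewer there is one more tool, called after "Request:" as name(argument=value, ...), one argument or row to a line, values as JSON. send_rows: Moves the arm, as the interface text tells. Its arguments: {"type":"object","properties":{"increments":{"type":"array","items":{"type":"array"}},"gripper":{"type":"number"},"force":{"type":"number"}},"required":["increments"]}

```bash
ls; mkdir -p pics
cat > h.py <<'E'
import numpy as np, cv2
from station import sensors, optics, ticket
def ray(p,at):
    f=200/np.tan(np.radians(p["fovy"])/2)
    d=np.array([(at[0]*640-p["cx"])/f,(at[1]*400-p["cy"])/f,1])
    d=np.array(p["attitude"])@d
    return np.array(p["eye"],float),d/np.linalg.norm(d)
def tri(rs):
    A=sum(np.eye(3)-np.outer(d,d) for o,d in rs); b=sum((np.eye(3)-np.outer(d,d))@o for o,d in rs)
    x=np.linalg.solve(A,b); return x,[np.linalg.norm(np.cross(x-o,d)) for o,d in rs]
def atz(r,z): o,d=r; return o+d*(z-o[2])/d[2]
def proj(p,X):
    f=200/np.tan(np.radians(p["fovy"])/2)
    c=np.array(p["attitude"]).T@(np.array(X)-p["eye"]); return np.array([p["cx"]+f*c[0]/c[2],p["cy"]+f*c[1]/c[2]])
E
python3 - <<'E'
from h import *
np.set_printoptions(precision=3,suppress=True)
P={n:optics.get_image(n) for n in("side","top")}
for n,p in P.items():
    cv2.imwrite(f"pics/{n}0.png",p["image"]); print(n,p["fovy"],p["eye"],np.array(p["attitude"]).tolist())
for q in["mixer","socket","button_top","head","grip_bar","stand","dish","tip_box","bottle","lip"]:
    R=[]
    for n,p in P.items():
        r=optics.landmark_of(p,q); print(q,n,[(np.round(np.array(a["at"])*[640,400],1),round(a["conf"],2)) for a in r[:3]])
        if r: R.append(ray(p,r[0]["at"]))
    if len(R)==2: print("   ",*tri(R))
s=sensors.observe(); print(s)
E
```

```text
pics
side 46.27195069373575 [191.518 575.997 574.704] [[-0.800370287114321, -0.31235680045824726, 0.5117036571219968], [-0.5993884712983026, 0.43382798920426957, -0.6727010749639577], [-0.011868613197141567, -0.8451192253111196, -0.5344460974039474]]
top 55.58379461331994 [ 483.923    8.431 1028.572] [[0.01091212559922395, -0.9894601675682677, 0.1443935674144887], [-0.9996951152787723, -0.013993738753732476, -0.02034334690886976], [0.022149537301467518, -0.14412755486536225, -0.9893111977157961]]
mixer side [(array([345.5, 257.3]), 0.88)]
mixer top [(array([326.8, 221.3]), 0.65)]
    [586.716 -28.609   0.541] [np.float64(2.9511509801761084), np.float64(2.9511509801763016)]
socket side [(array([347.7, 218.8]), 0.69)]
socket top [(array([326.9, 216.8]), 0.61)]
    [586.282 -26.956  92.608] [np.float64(0.18134687013485018), np.float64(0.18134687013487213)]
button_top side [(array([387. , 214.3]), 0.58)]
button_top top [(array([345.8, 241.6]), 0.58), (array([230.8, 224.9]), 0.17)]
    [527.189 -72.175 100.903] [np.float64(2.075858923713683), np.float64(2.075858923713725)]
head side [(arr
[... 1233 characters left out ...]
0.74), (array([347.4, 219.2]), 0.16)]
lip top [(array([324.4, 218.5]), 0.89)]
    [582.009 -20.059 100.085] [np.float64(0.8319300871301472), np.float64(0.8319300871300515)]
{'t': 1.1, 'joints': array([-1.484,  0.259,  1.535, -0.   ,  1.348, -0.203]), 'dq': array([ 0.   ,  0.001,  0.   ,  0.   , -0.   , -0.001]), 'joint_torque': array([  0.   , -44.593, -29.09 ,  -0.   ,   0.001,   0.   ]), 'eef_pos': array([ 157.176, -527.078,  245.329]), 'eef_rot': array([[ 0.958,  0.286, -0.   ],
       [ 0.286, -0.958, -0.   ],
       [-0.   ,  0.   , -1.   ]]), 'force': array([-0.64 , -1.014,  0.445]), 'wrist_torque': array([-0.015, -0.025, -0.018]), 'gripper_force': 0.0, 'finger_gap': 1.003570896277114}
```

Run:
```python
import cv2,numpy as np
t=cv2.imread("pics/top0.png")[140:300,210:450]; s=cv2.imread("pics/side0.png")[150:400,190:450]
a=cv2.resize(t,(780,520),interpolation=cv2.INTER_CUBIC); cv2.imwrite("pics/t1.png",a)   # x3.25
cv2.imwrite("pics/s1.png",cv2.resize(s,(624,600),interpolation=cv2.INTER_CUBIC)) # 2.4
```

```text
(no output)
```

View pics/t1.png

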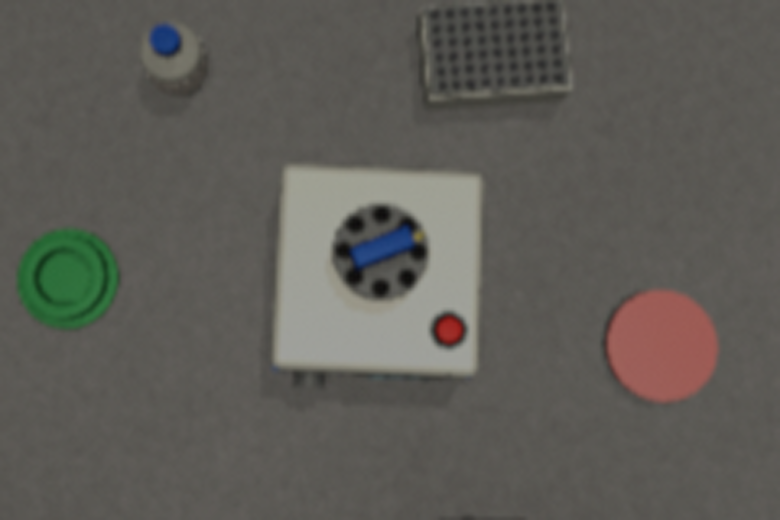

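View pics/s1.png

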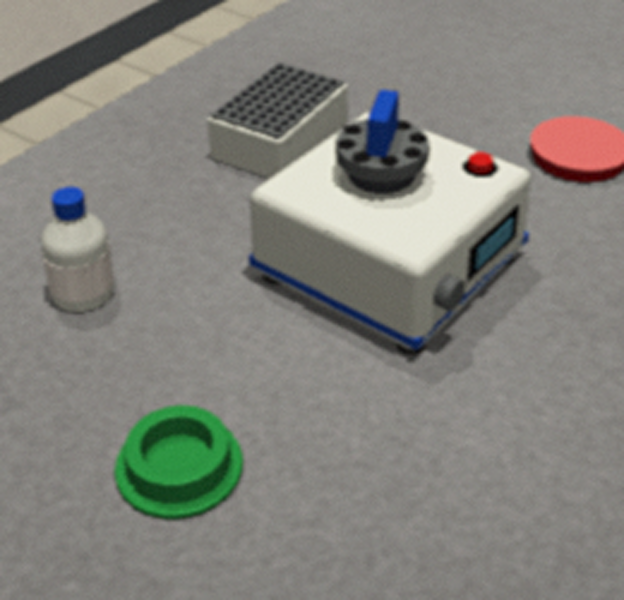

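The top view shows the bar around px (328,215), the button at (348,241) and the stand at (231,226). The side view agrees, with the button at (390,217), the bar at (349,201) and the stand at (264,341). I'll refine these by colour.

```bash
cat >> h.py <<'E'
def mask(im,c):
    h=cv2.cvtColor(im,cv2.COLOR_BGR2HSV); H,S,V=[h[...,i].astype(int) for i in range(3)]
    return {"blue":(abs(H-112)<12)&(S>140)&(V>60),"red":((H<6)|(H>174))&(S>190)&(V>60),"green":(abs(H-65)<15)&(S>130)}[c].astype(np.uint8)
def blobs(m,box):
    x0,y0,x1,y1=box; k=np.zeros_like(m); k[y0:y1,x0:x1]=m[y0:y1,x0:x1]
    n,l,st,c=cv2.connectedComponentsWithStats(k); i=1+np.argmax(st[1:,4]); return (l==i),c[i],st[i]
E
cat > m.py <<'E'
from h import *
from scipy.optimize import least_squares
np.set_printoptions(precision=2,suppress=True)
P={n:optics.get_image(n) for n in("side","top")}
B={"red":{"top":(330,225,365,260),"side":(370,205,410,230)},"blue":{"top":(300,190,360,240),"side":(335,180,370,218)},"green":{"top":(205,200,255,250),"side":(230,310,300,370)}}
for c in B:
    rs=[]
    for n,p in P.items():
        m,ce,st=blobs(mask(p["image"],c),B[c][n]); print(c,n,ce,st); rs.append(ray(p,ce/[640,400]))
        if c=="blue":
            ys,xs=np.nonzero(m); B.setdefault("hull",{})[n]=m
    print(c,*tri(rs))
    if c=="red": print("top@z93",atz(rs[1],93),"side",atz(rs[0],93))
    if c=="green": print("top@12",atz(rs[1],12),"side",atz(rs[0],12))
# fit bar (x,y,z centre, yaw) by silhouette moments
hull=B["hull"]
def sil(q):
    x,y,z,a=q; R=np.array([[np.cos(a),-np.sin(a)],[np.sin(a),np.cos(a)]])
    C=[np.r_[R@[sx*23,sy*8]+[x,y],z+sz*16.5] for sx in(-1,1) for sy in(-1,1) for sz in(-1,1)]
    out=[]
    for n,p in P.items():
        h=cv2.convexHull(np.array([proj(p,c) for c in C],np.float32)); mo=cv2.moments(h); A=mo["m00"]
        out+=[mo["m10"]/A,mo["m01"]/A,mo["mu20"]/A/3,mo["mu11"]/A/3,mo["mu02"]/A/3]
    return np.array(out)
obs=[]
for n in P:
    ys,xs=np.nonzero(hull[n]); obs+=[xs.mean()+.0,ys.mean(),xs.var()/3,np.cov(xs,ys)[0,1]/3,ys.var()/3]
r=least_squares(lambda q:sil(q)-obs,[585,-30,132.5,np.radians(-70)]); print("bar",r.x,np.degrees(r.x[3]),r.fun)
r=least_squares(lambda q:sil([*q[:2],132.5,q[2]])-obs,[585,-30,np.radians(-70)]); print("bar z fixed",r.x,np.degrees(r.x[2]),r.fun)
# deck corners, top view
p=P["top"]; g=cv2.cvtColor(p["image"],cv2.COLOR_BGR2HSV); w=((g[...,2]>135)&(g[...,1]<60)).astype(np.uint8)
m,ce,st=blobs(w,(285,180,370,265)); h=cv2.convexHull(np.argwhere(m)[:,::-1].astype(np.float32)); bx=cv2.boxPoints(cv2.minAreaRect(h))
Q=np.array([atz(ray(p,b/[640,400]),85) for b in bx]); print(Q,Q.mean(0)); d=np.diff(np.r_[Q,Q[:1]],axis=0); print(np.degrees(np.arctan2(d[:,1],d[:,0])),np.linalg.norm(d,axis=1))
E
python3 m.py
```

```text
red side [389.89 217.82] [385 214  11   8  65]
red top [348.05 240.73] [344 238   8   7  37]
red [527.64 -80.01  89.01] [np.float64(0.505536280142535), np.float64(0.5055362801425766)]
top@z93 [527.9 -79.4  93. ] side [524.43 -74.85  93.  ]
blue side [348.92 201.1 ] [343 188  13  27 263]
blue top [327.28 215.66] [318 209  20  13 131]
blue [584.51 -26.44 131.97] [np.float64(0.39568885034421336), np.float64(0.3956888503442308)]Traceback (most recent call last):
  File "m.py", line 6, in <module>
    for c in B:
             ^
RuntimeError: dictionary changed size during iteration
```

```bash
sed -i 's/for c in B:/for c in list(B):/' m.py; python3 m.py
```

```text
red side [389.81 217.8 ] [385 214  10   8  64]
red top [347.74 240.72] [344 238   8   7  39]
red [527.54 -79.24  89.52] [np.float64(0.6148447082205564), np.float64(0.6148447082204572)]
top@z93 [527.92 -78.64  93.  ] side [524.58 -74.82  93.  ]
blue side [348.9 201.1] [343 188  13  27 262]
blue top [327.28 215.66] [318 209  20  13 131]
blue [584.53 -26.43 131.96] [np.float64(0.375406672224433), np.float64(0.37540667222444724)]
green side [263.88 342.6 ] [ 238  319   53   47 1887]
green top [230.41 225.22] [216 211  30  29 687]
green [569.53 229.02   5.6 ] [np.float64(0.2798188399288358), np.float64(0.2798188399285636)]
top@12 [569.22 227.81  12.  ] side [565.02 232.79  12.  ]
bar [584.85 -30.   132.5   -1.22] -69.87738748201156 [ 0.6  -1.01  1.67 -0.59  1.64  1.7  -0.12  1.01  0.05  0.35]
bar z fixed [584.86 -30.    -1.22] -69.87737708941641 [ 0.6  -1.01  1.67 -0.59  1.64  1.7  -0.12  1.01  0.05  0.35]
[[ 500.06   52.34   85.  ]
 [ 651.78   48.87   85.  ]
 [ 647.26 -105.33   85.  ]
 [ 495.26  -98.3    85.  ]] [573.59 -25.61  85.  ]
[ -1.31 -91.68 177.35  88.18] [151.76 154.27 152.16 150.72]
```

Request:
send_rows(
  increments=[
    [[1.4,-1.0,0],-3],
    [[4.8,-3.2,0.5],-9.5],
    [[9.7,-6.5,1],-19],
    [[14.5,-9.7,2],-28.6],
    [[19.3,-12.9,3],-38],
    [[24.1,-16.2,4],-47.7],
    [[29,-19.4,5],-57],
    [[33.8,-22.7,6],-66.8],
    [[38.6,-25.9,7],-76.3],
    [[43.5,-29.1,8.5],-85.9],
    [[46.8,-31.4,10],-92.5],
    [[48.3,-32.36,11.5],-95.4],
    [[48.3,-32.36,11.5],-95.4],
    [[48.3,-32.36,11.5],-95.4],
  ],
  gripper=0,
  force=40,
)

```text
t: 3.05
eef_pos: [527.0, -79.7, 130.6]
eef_rot: [[-0.374, 0.928, -0.0], [0.928, 0.374, -0.0], [-0.0, -0.0, -1.0]]
force: [0.3, 0.3, -0.7]
finger_gap: 0.001
gripper_force: 0.0
```

```bash
sed -i 's/1.x,np.degrees/&/; s/\(,np.radians(-70)\])\)/,np.radians(-70)],diff_step=1e-3)/' m.py
cat > l.py <<'E'
from h import *
np.set_printoptions(precision=3,suppress=True)
p=[optics.get_image(n)["image"] for n in("side","top")]
s=sensors.observe(); print(s["t"],s["eef_pos"],s["eef_rot"][:,0],s["eef_rot"][:,2],s["force"],s["wrist_torque"],s["joints"])
import sys
a=cv2.resize(p[0][130:290,270:460],(570,480),interpolation=2)
cv2.imwrite(f"pics/{sys.argv[1]}.png",a)
E
python3 l.py b1
```

```text
3.15 [527.329 -80.167 130.996] [-0.373  0.928 -0.001] [ 0.001 -0.001 -1.   ] [-0.549 -0.543 -0.749] [-0.039 -0.04  -0.016] [-0.36   0.334  1.732 -0.     1.075 -0.742]
```

View pics/b1.png

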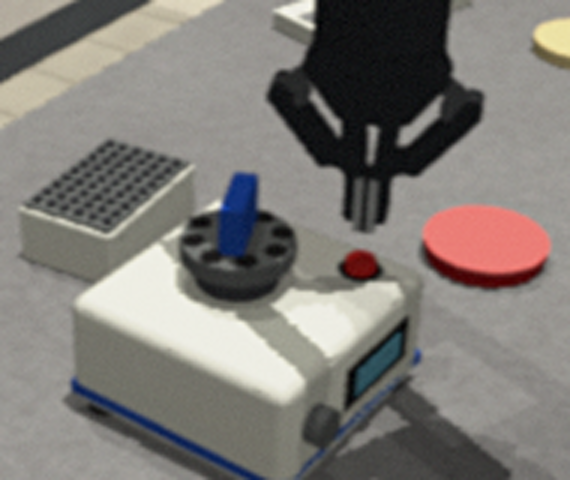

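The closed fingers stand over the button, with the tips at crop px (370,222) and the button at (360,262). Descending.

Request:
send_rows(
  increments=[
    [[0,0,0.5],0],
    [[0,0,1.2],0],
    [[0,0,1.8],0],
    [[0,0,2.1],0],
    [[0,0,2.3],0],
    [[0,0,2.4],0],
    [[0,0,2.5],0],
    [[0,0,2.6],0],
    [[0,0,2.6],0],
  ],
)

```text
t: 4.28
eef_pos: [527.6, -78.9, 104.3]
eef_rot: [[-0.375, 0.927, 0.0], [0.927, 0.375, 0.0], [0.0, 0.0, -1.0]]
force: [-1.7, 0.7, 2.9]
finger_gap: 0.0
gripper_force: 1.2
```

Request:
send_rows(
  increments=[
    [[0,0,0.1],0],
    [[0,0,0.2],0],
    [[0,0,0.2],0],
  ],
)

```text
t: 4.65
eef_pos: [527.7, -78.9, 102.2]
eef_rot: [[-0.375, 0.927, 0.0], [0.927, 0.375, 0.0], [-0.0, 0.0, -1.0]]
force: [-1.3, 0.7, 2.2]
finger_gap: -0.0
gripper_force: 1.4
```

Request:
send_rows(
  increments=[
    [[0,0,0.05],0],
    [[0,0,0.05],0],
  ],
)

```text
t: 4.9
eef_pos: [527.7, -78.9, 101.9]
eef_rot: [[-0.375, 0.927, 0.0], [0.927, 0.375, 0.0], [-0.0, 0.0, -1.0]]
force: [-1.4, 1.0, 4.1]
finger_gap: 0.005
gripper_force: 2.2
```

Request:
send_rows(
  increments=[
    [[0,0,0.04],0],
    [[0,0,0.04],0],
  ],
)

```text
t: 5.15
eef_pos: [527.7, -78.9, 101.8]
eef_rot: [[-0.375, 0.927, 0.0], [0.927, 0.375, -0.0], [-0.0, 0.0, -1.0]]
force: [-2.6, 0.0, 6.4]
finger_gap: 0.003
gripper_force: 3.5
```

Request:
send_rows(
  increments=[
    [[0,0,0.03],0],
    [[0,0,0.03],0],
  ],
)

```text
t: 5.4
eef_pos: [527.8, -79.0, 101.8]
eef_rot: [[-0.375, 0.927, 0.001], [0.927, 0.375, -0.0], [-0.0, 0.001, -1.0]]
force: [-3.4, 0.9, 8.6]
finger_gap: 0.001
gripper_force: 4.4
```

Request:
send_rows(
  increments=[
    [[0,0,0.05],0],
    [[0,0,0.05],0],
  ],
)

```text
t: 5.65
eef_pos: [527.8, -79.0, 101.7]
eef_rot: [[-0.375, 0.927, 0.001], [0.927, 0.375, -0.0], [-0.001, 0.001, -1.0]]
force: [-6.1, 1.1, 12.3]
finger_gap: -0.002
gripper_force: 5.9
```

Request:
send_rows(
  increments=[
    [[0,0,-0.5],0],
    [[0,0,-2],0],
    [[0,0,-4],0],
    [[0,0,-6.5],0],
    [[0,0,-7],0],
    [[0,0,-7],0],
  ],
)

```text
t: 6.4
eef_pos: [527.7, -79.0, 170.7]
eef_rot: [[-0.375, 0.927, 0.001], [0.927, 0.375, -0.0], [-0.0, 0.001, -1.0]]
force: [0.9, -0.2, 0.1]
finger_gap: -0.003
gripper_force: 0.0
```

```bash
python3 l.py b2; sed -i 's/top@z93/at88/;s/,93)/,88)/g' m.py; python3 m.py 2>&1 | grep -v "^ *\["; python3 -c "from h import *;s=sensors.observe();print(s['t'],s['eef_pos'],s['eef_rot'])"
```

```text
6.5 [527.042 -78.743 169.723] [-0.375  0.927  0.001] [-0.001  0.001 -1.   ] [-0.305 -0.33   0.164] [ 0.004  0.001 -0.003] [-0.358  0.293  1.684  0.     1.167 -0.742]
red side [389.62 219.  ] [385 217  11   5  47]
Traceback (most recent call last):
  File "m.py", line 9, in <module>
    m,ce,st=blobs(mask(p["image"],c),B[c][n]); print(c,n,ce,st); rs.append(ray(p,ce/[640,400]))
            ~~~~~^^^^^^^^^^^^^^^^^^^^^^^^^^^^
  File "h.py", line 20, in blobs
    n,l,st,c=cv2.connectedComponentsWithStats(k); i=1+np.argmax(st[1:,4]); return (l==i),c[i],st[i]
                                                      ~~~~~~~~~^^^^^^^^^^
ValueError: attempt to get argmax of an empty sequence
6.6 [526.99536261 -78.74015547 169.56919943] [[-3.74679976e-01  9.27152366e-01 -1.84521033e-03]
 [ 9.27153273e-01  3.74681677e-01  6.70537309e-04]
 [ 1.31305676e-03 -1.45955590e-03 -9.99998073e-01]]
```

```bash
sed 's/^B={/for n in P: P[n]["image"]=cv2.imread(f"pics\/{n}0.png")\n&/' m.py > m0.py; python3 m0.py 2>&1 | grep -E "^bar|^green [\[]|top@"
```

```text
green [569.59 228.97   5.56] [np.float64(0.2788184712762753), np.float64(0.2788184712763665)]
top@12 [569.28 227.75  12.  ] side [565.06 232.77  12.  ]
bar [584.59 -26.93 131.81  -1.2 ] -68.7106511648064 [-0.19  0.12  1.43 -0.34  1.96  0.4   0.    0.86 -0.08  0.46]
bar z fixed [584.36 -26.61  -1.2 ] -68.72681743356938 [-0.18 -0.09  1.44 -0.35  1.98  0.27  0.07  0.87 -0.08  0.47]
```

Request:
send_rows(
  increments=[
    [[0.3,0.9,-0.5],0],
    [[1.0,2.7,-0.8],0],
    [[1.8,4.8,-0.8],0],
    [[2.5,6.6,-0.8],0],
    [[2.7,7.24,-0.5],0],
    [[2.7,7.24,0.3],0],
    [[2.7,7.24,1.5],0],
    [[2.7,7.24,2.7],0],
    [[2.7,7.24,3.4],0],
    [[2.7,7.24,3.65],0],
    [[2.7,7.24,3.65],0],
    [[2.7,7.24,3.65],0],
  ],
  gripper=5,
)

```text
t: 8.2
eef_pos: [584.9, -26.9, 134.6]
eef_rot: [[-0.375, 0.927, 0.001], [0.927, 0.375, -0.0], [-0.001, 0.001, -1.0]]
force: [-0.0, 0.5, 0.2]
finger_gap: 0.586
gripper_force: 0.0
```

```bash
python3 l.py b3
```

```text
8.3 [584.86  -26.824 134.558] [-0.375  0.927 -0.   ] [ 0.001 -0.    -1.   ] [ 0.053 -0.677  0.185] [-0.045  0.004 -0.027] [-0.236  0.414  1.597  0.     1.129 -0.62 ]
```

View pics/b3.png

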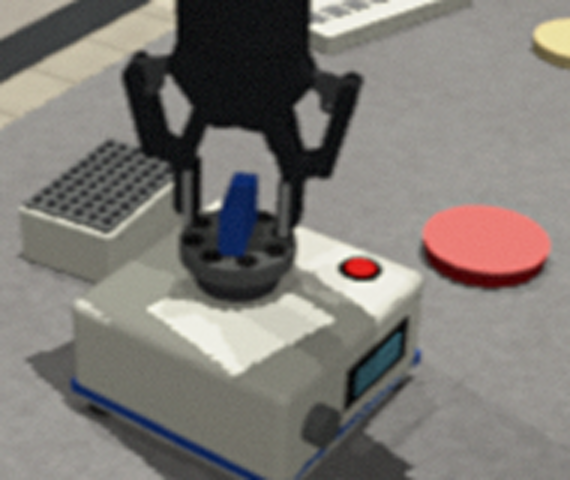

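The fingers (crop px (187,215) and (285,215)) straddle the bar at (238,215), and the button is down. Closing.

Request:
send_rows(
  increments=[
    [[0,0,0],0],
    [[0,0,0],0],
    [[0,0,0],0],
    [[0,0,0],0],
    [[0,0,0],0],
    [[0,0,0],0],
  ],
  gripper=0,
  force=35,
)

```text
t: 9.05
eef_pos: [584.6, -26.8, 134.3]
eef_rot: [[-0.375, 0.927, 0.0], [0.927, 0.375, -0.0], [-0.0, 0.0, -1.0]]
force: [-1.2, -0.1, 4.1]
finger_gap: 0.182
gripper_force: 35.9
```

```bash
cat > s.py <<'E'
from h import *
np.set_printoptions(precision=3,suppress=True)
s=sensors.observe(); R=np.array(s["eef_rot"]); yaw=np.degrees(np.arctan2(R[1,0],R[0,0]))
print(s["t"],s["eef_pos"],"yaw",yaw,"F",s["force"],"Ftool",R.T@s["force"],"M",s["wrist_torque"],s["finger_gap"],s["joints"][5],s["joint_torque"][5])
E
python3 s.py
```

```text
9.05 [584.622 -26.789 134.348] yaw 112.00888131581902 F [-1.181 -0.143  4.138] Ftool [ 0.309 -1.148 -4.138] M [-0.006  0.27   0.021] 0.1822924743942322 -0.6203283404902186 0.007105995464371517
```

Request:
send_rows(
  increments=[
    [[0,0,0],-2],
    [[0,0,0],-4],
    [[0,0,0],-6],
    [[0,0,0],-8],
    [[0,0,0],-10],
    [[0,0,0],-10],
  ],
)

```text
t: 9.8
eef_pos: [584.9, -26.8, 134.3]
eef_rot: [[-0.531, 0.848, 0.001], [0.848, 0.531, -0.0], [-0.001, 0.001, -1.0]]
force: [0.4, -0.2, 5.0]
finger_gap: 0.18
gripper_force: 36.2
```

```bash
python3 s.py
```

```text
9.8 [584.938 -26.844 134.348] yaw 122.0554332515047 F [ 0.418 -0.196  4.966] Ftool [-0.391  0.254 -4.965] M [ 0.07  -0.122  0.055] 0.1799408203049811 -0.7957172635945631 -0.11795181781053543
```

Request:
send_rows(
  increments=[
    [[0,0,-0.02],-2],
    [[0,0,-0.03],-4.5],
    [[0,0,-0.03],-7],
    [[0,0,-0.03],-9.5],
    [[0,0,-0.03],-12],
    [[0,0,-0.03],-14],
    [[0,0,-0.03],-16],
    [[0,0,-0.03],-16],
  ],
)

```text
t: 10.8
eef_pos: [584.5, -26.8, 134.4]
eef_rot: [[-0.744, 0.669, -0.0], [0.669, 0.744, -0.0], [0.0, -0.0, -1.0]]
force: [0.7, 0.4, 4.0]
finger_gap: 0.181
gripper_force: 36.0
```

```bash
python3 s.py
```

```text
10.8 [584.536 -26.811 134.386] yaw 138.03992723582465 F [0.698 0.367 4.032] Ftool [-0.273  0.739 -4.032] M [ 0.039 -0.086  0.089] 0.1808079361612388 -1.0746984534120099 -0.13957183342427015
```

```bash
cat > s.py <<'E'
from h import *
np.set_printoptions(precision=3,suppress=True)
L=[sensors.observe()]
for i in range(3): optics.get_image("side"); L.append(sensors.observe())
s=L[-1]; R=np.array(s["eef_rot"]); yaw=np.degrees(np.arctan2(R[1,0],R[0,0])); F=np.mean([l["force"] for l in L],0)
print(s["t"],s["eef_pos"],"yaw",yaw,"F",F,"Ftool",R.T@F,"Mz",[round(float(l["wrist_torque"][2]),3) for l in L],"tq6",[round(float(l["joint_torque"][5]),3) for l in L])
E
python3 s.py
```

```text
10.95 [584.491 -26.778 134.337] yaw 137.99854580227736 F [-0.141  0.176  4.049] Ftool [ 0.223  0.036 -4.049] Mz [0.089, 0.003, 0.078, 0.051] tq6 [-0.14, -0.02, 0.028, 0.048]
```

Request:
send_rows(
  increments=[
    [[0,0,0],-2],
    [[0,0,0],-4],
    [[0,0,0],-6],
    [[0,0,0],-8],
    [[0,0,0],-10],
    [[0,0,0],-11],
    [[0,0,0],-11],
  ],
)

```text
t: 11.82
eef_pos: [584.5, -26.8, 134.4]
eef_rot: [[-0.857, 0.515, -0.0], [0.515, 0.857, 0.0], [0.0, -0.0, -1.0]]
force: [-0.7, -0.1, 3.5]
finger_gap: 0.185
gripper_force: 35.9
```

```bash
python3 s.py
```

```text
11.975 [584.555 -26.76  134.355] yaw 149.00172841295614 F [-0.392  0.289  3.128] Ftool [ 0.486  0.046 -3.128] Mz [0.001, 0.062, 0.094, 0.049] tq6 [-0.051, 0.01, 0.035, 0.042]
```

Request:
send_rows(
  increments=[
    [[0,0,-0.01],-1],
    [[0,0,-0.02],-2],
    [[0,0,-0.02],-2],
  ],
  gripper=0,
  force=22,
)

```text
t: 12.35
eef_pos: [584.5, -26.8, 134.4]
eef_rot: [[-0.875, 0.485, -0.0], [0.485, 0.875, 0.0], [0.0, -0.0, -1.0]]
force: [0.1, 0.3, 0.9]
finger_gap: 0.181
gripper_force: 35.6
```

```bash
sed -i 's/print(s\["t"\]/print("gap",np.mean([l["finger_gap"] for l in L]).round(4),"MEAN",np.mean([l["wrist_torque"][2] for l in L]).round(3),s["t"]/' s.py; python3 s.py
```

```text
gap 0.1805 MEAN 0.008 12.5 [584.474 -26.792 134.401] yaw 150.99827860096832 F [ 0.354 -0.294  0.065] Ftool [-0.452 -0.085 -0.065] Mz [0.005, -0.015, 0.009, 0.034] tq6 [-0.089, -0.031, -0.01, -0.004]
```

Request:
send_rows(
  increments=[
    [[0,0,0],-1],
    [[0,0,0],-2],
    [[0,0,0],-2],
  ],
)

```text
t: 12.88
eef_pos: [584.4, -26.7, 134.4]
eef_rot: [[-0.891, 0.454, -0.001], [0.454, 0.891, 0.0], [0.001, -0.0, -1.0]]
force: [1.6, -0.3, -0.6]
finger_gap: 0.18
gripper_force: 35.3
```

```bash
python3 s.py
```

```text
gap 0.1815 MEAN -0.021 13.025 [584.379 -26.727 134.411] yaw 153.00259426347208 F [ 0.785 -0.578 -0.627] Ftool [-0.962 -0.158  0.627] Mz [-0.05, 0.013, -0.025, -0.025] tq6 [-0.108, -0.046, -0.021, -0.012]
```

Request:
send_rows(
  increments=[
    [[0,0,0],-1],
    [[0,0,0],-2],
    [[0,0,0],-2],
  ],
)

```text
t: 13.4
eef_pos: [584.3, -26.7, 134.4]
eef_rot: [[-0.906, 0.422, -0.001], [0.422, 0.906, 0.0], [0.001, -0.0, -1.0]]
force: [0.0, -0.2, -1.9]
finger_gap: 0.182
gripper_force: 35.1
```

```bash
python3 s.py
```

```text
gap 0.1815 MEAN -0.018 13.55 [584.35  -26.703 134.423] yaw 155.00092549368648 F [ 0.093  0.076 -2.266] Ftool [-0.054  0.108  2.266] Mz [-0.029, -0.0, -0.022, -0.02] tq6 [-0.105, -0.039, -0.013, -0.003]
```

Request:
send_rows(
  increments=[
    [[0,0,0],-1],
    [[0,0,0],-2],
    [[0,0,0],-2],
  ],
)

```text
t: 13.92
eef_pos: [584.5, -26.7, 134.5]
eef_rot: [[-0.921, 0.39, -0.0], [0.39, 0.921, 0.0], [0.0, 0.0, -1.0]]
force: [0.9, -0.4, -2.6]
finger_gap: 0.18
gripper_force: 35.0
```

```bash
python3 s.py
```

```text
gap 0.1795 MEAN 0.013 14.075 [584.554 -26.693 134.571] yaw 157.00230015789285 F [ 0.185  0.58  -3.01 ] Ftool [0.056 0.606 3.01 ] Mz [0.055, -0.026, 0.023, 0.0] tq6 [-0.108, -0.045, -0.019, -0.011]
```

Request:
send_rows(
  increments=[
    [[0,0,0],-1],
    [[0,0,0],-2],
    [[0,0,0],-2],
  ],
)

```text
t: 14.45
eef_pos: [584.6, -26.3, 134.6]
eef_rot: [[-0.934, 0.358, -0.0], [0.358, 0.934, 0.001], [0.0, 0.001, -1.0]]
force: [0.7, 3.8, -2.4]
finger_gap: 0.18
gripper_force: 35.0
```

```bash
python3 s.py
```

```text
gap 0.1823 MEAN -0.062 14.6 [584.603 -26.363 134.597] yaw 158.99886131056718 F [ 0.656  3.525 -3.454] Ftool [0.65  3.523 3.456] Mz [-0.062, -0.065, -0.084, -0.035] tq6 [-0.163, -0.103, -0.082, -0.077]
```

Request:
send_rows(
  increments=[
    [[0.01,0.03,0],0],
    [[0.02,0.06,0],0],
    [[0.02,0.06,0],0],
  ],
)

```text
t: 14.98
eef_pos: [584.6, -26.3, 134.6]
eef_rot: [[-0.934, 0.358, -0.0], [0.358, 0.934, -0.0], [0.0, -0.0, -1.0]]
force: [0.4, 3.5, -2.5]
finger_gap: 0.182
gripper_force: 35.0
```

```bash
python3 s.py
```

```text
gap 0.1799 MEAN -0.057 15.125 [584.602 -26.214 134.609] yaw 159.0032658781197 F [ 0.548  2.989 -2.807] Ftool [0.559 2.987 2.806] Mz [-0.063, -0.037, -0.074, -0.054] tq6 [-0.049, -0.05, -0.051, -0.05]
```

Request:
send_rows(
  increments=[
    [[0.02,0.05,0],0],
    [[0.03,0.09,0],0],
    [[0.03,0.09,0],0],
  ],
)

```text
t: 15.5
eef_pos: [584.6, -25.9, 134.6]
eef_rot: [[-0.934, 0.358, -0.0], [0.358, 0.934, -0.001], [-0.0, -0.001, -1.0]]
force: [-0.2, -1.8, -4.8]
finger_gap: 0.177
gripper_force: 34.9
```

```bash
python3 s.py
```

```text
gap 0.1824 MEAN -0.029 15.65 [584.634 -25.848 134.625] yaw 158.9989826314605 F [ 0.157 -2.215 -3.812] Ftool [-0.94  -2.008  3.815] Mz [-0.019, -0.027, -0.018, -0.053] tq6 [-0.031, -0.037, -0.041, -0.047]
```

Request:
send_rows(
  increments=[
    [[0,-0.03,0],-0.5],
    [[0,-0.03,0],-1],
    [[0,-0.03,0],-1],
  ],
)

```text
t: 16.02
eef_pos: [584.6, -25.8, 134.7]
eef_rot: [[-0.94, 0.342, 0.0], [0.342, 0.94, -0.0], [-0.0, -0.0, -1.0]]
force: [-0.5, -3.6, -2.9]
finger_gap: 0.178
gripper_force: 34.9
```

```bash
python3 s.py
```

```text
gap 0.1799 MEAN -0.284 16.175 [584.606 -25.818 134.64 ] yaw 159.9900587591469 F [-0.132 -3.947 -3.589] Ftool [-1.226 -3.752  3.591] Mz [-0.315, -0.292, -0.233, -0.295] tq6 [-0.325, -0.292, -0.28, -0.276]
```

That is the stop: Mz rose to about -0.28 N m at roughly 47°. I'll ease back 2° and recentre to release it, then lift slowly.

Request:
send_rows(
  increments=[
    [[0,0,0],0.8],
    [[-0.01,-0.03,0],1.5],
    [[-0.02,-0.04,0],2],
    [[-0.02,-0.04,0],2],
  ],
)

```text
t: 16.68
eef_pos: [584.6, -25.7, 134.6]
eef_rot: [[-0.927, 0.374, 0.0], [0.374, 0.927, 0.0], [0.0, 0.0, -1.0]]
force: [0.2, -2.2, -3.6]
finger_gap: 0.183
gripper_force: 34.9
```

```bash
python3 s.py
```

```text
gap 0.1823 MEAN -0.025 16.825 [584.586 -25.651 134.607] yaw 158.015964261328 F [-0.079 -2.05  -3.619] Ftool [-0.695 -1.932  3.618] Mz [-0.056, -0.012, -0.025, -0.009] tq6 [0.009, -0.021, -0.031, -0.034]
```

Request:
send_rows(
  increments=[
    [[-0.01,-0.03,0],0],
    [[-0.01,-0.03,-0.07],0],
    [[-0.01,-0.03,-0.15],0],
    [[-0.01,-0.03,-0.15],0],
  ],
)

```text
t: 17.32
eef_pos: [584.7, -26.0, 136.3]
eef_rot: [[-0.927, 0.374, 0.0], [0.374, 0.927, 0.0], [-0.0, 0.0, -1.0]]
force: [0.1, -0.4, -2.9]
finger_gap: 0.184
gripper_force: 35.0
```

```bash
python3 s.py
```

```text
gap 0.1833 MEAN -0.008 17.475 [584.579 -26.126 136.134] yaw 158.0068346410046 F [-0.326  0.122 -2.654] Ftool [ 0.348 -0.009  2.654] Mz [0.04, -0.036, 0.008, -0.043] tq6 [-0.0, -0.0, -0.0, 0.0]
```

All free now, with only the head's weight of about 2.7 N. I'll continue in small steps past the lip.

Request:
send_rows(
  increments=[
    [[0,0,-0.05],0],
    [[0,0,-0.1],0],
    [[0,0,-0.15],0],
    [[0,0,-0.15],0],
  ],
)

```text
t: 17.98
eef_pos: [584.6, -26.2, 137.7]
eef_rot: [[-0.927, 0.375, 0.0], [0.375, 0.927, 0.0], [-0.0, 0.0, -1.0]]
force: [-0.1, 1.1, -3.3]
finger_gap: 0.179
gripper_force: 35.0
```

```bash
python3 s.py
```

```text
gap 0.1803 MEAN 0.015 18.125 [584.562 -26.238 137.603] yaw 158.00109560825453 F [ 0.03   0.175 -2.66 ] Ftool [0.038 0.174 2.66 ] Mz [0.021, 0.016, -0.011, 0.033] tq6 [-0.0, 0.0, -0.0, -0.0]
```

Request:
send_rows(
  increments=[
    [[0,0,-0.1],0],
    [[0,0,-0.2],0],
    [[0,0,-0.3],0],
    [[0,0,-0.4],0],
    [[0,0,-0.4],0],
  ],
)

```text
t: 18.75
eef_pos: [584.7, -26.3, 141.8]
eef_rot: [[-0.927, 0.375, 0.0], [0.375, 0.927, -0.0], [-0.0, 0.0, -1.0]]
force: [-0.7, 1.1, -2.7]
finger_gap: 0.178
gripper_force: 35.0
```

```bash
python3 s.py
```

```text
gap 0.178 MEAN 0.027 18.9 [584.567 -26.24  141.579] yaw 158.00399091636226 F [-0.032  0.123 -2.909] Ftool [0.076 0.102 2.909] Mz [0.047, 0.032, 0.026, 0.003] tq6 [-0.0, -0.0, 0.0, -0.0]
```

Request:
send_rows(
  increments=[
    [[0,0,-0.3],0],
    [[0,0,-1],0],
    [[0,0,-2],0],
    [[0,0,-3.5],0],
    [[0,0,-5],0],
    [[0,0,-6.5],0],
    [[0,0,-7],0],
    [[0,0,-7],0],
  ],
  gripper=0,
  force=45,
)

```text
t: 19.9
eef_pos: [584.7, -26.2, 212.0]
eef_rot: [[-0.927, 0.375, 0.001], [0.375, 0.927, -0.0], [-0.001, 0.0, -1.0]]
force: [-0.1, -0.3, -3.8]
finger_gap: 0.181
gripper_force: 47.0
```

```bash
cat > st.py <<'E'
from h import *
from scipy.optimize import least_squares
np.set_printoptions(precision=2,suppress=True)
P={n:optics.get_image(n) for n in("side","top")}
B={"top":(205,200,255,250),"side":(230,310,300,370)}
th=np.linspace(0,2*np.pi,90)
obs={}
for n,p in P.items():
    m,ce,st=blobs(mask(p["image"],"green"),B[n]); c,_=cv2.findContours(m.astype(np.uint8),0,2); mo=cv2.moments(cv2.convexHull(c[0])); obs[n]=np.array([mo["m10"],mo["m01"]])/mo["m00"]; print(n,obs[n],mo["m00"])
def sil(q,n):
    x,y,z=q; pts=[(x+r*np.cos(t),y+r*np.sin(t),z+h) for r,h in((42,0),(42,6),(34,24)) for t in th]
    mo=cv2.moments(cv2.convexHull(np.array([proj(P[n],c) for c in pts],np.float32))); return np.array([mo["m10"],mo["m01"]])/mo["m00"]
for ns in(["top"],["side"],["top","side"]):
    f=lambda q:np.concatenate([sil([q[0],q[1],0],n)-obs[n] for n in ns])
    r=least_squares(f,[568,229],diff_step=1e-3); print(ns,r.x,r.fun)
r=least_squares(lambda q:np.concatenate([sil(q,n)-obs[n] for n in P]),[568,229,.5],diff_step=[1e-3,1e-3,1]); print("3d",r.x,r.fun)
cv2.imwrite("pics/c1.png",P["side"]["image"][100:400,180:480])
E
python3 st.py; python3 s.py
```

```text
side [263.91 342.57] 1852.0
top [230.41 225.21] 658.0
['top'] [570.2  229.57] [0. 0.]
['side'] [569.7  227.95] [-0.  0.]
['top', 'side'] [569.76 228.39] [ 0.43  0.17 -0.22  0.16]
3d [569.29 228.75   1.09] [-0.21 -0.03  0.2   0.31]
gap 0.1782 MEAN 0.017 20.15 [584.222 -26.162 210.873] yaw 158.0032796430327 F [-0.301 -0.306 -3.328] Ftool [ 0.16  -0.396  3.329] Mz [0.004, 0.002, 0.026, 0.039] tq6 [-0.0, -0.0, 0.0, 0.0]
```

View pics/c1.png

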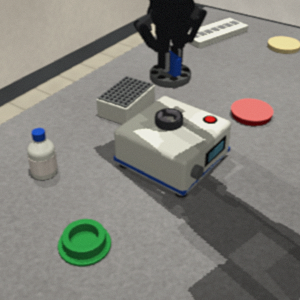

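The head is off at crop px (170,70), leaving the bare collar at (168,118). The stand is at (85,240). Carrying it over.

Request:
send_rows(
  increments=[
    [[0.3,0.6,0],0],
    [[1.1,2.3,0],0],
    [[2.4,5.1,0],0],
    [[4,8.4,0],0],
    [[5.5,11.6,0],0],
    [[7,14.8,0],0],
    [[8.6,18.2,1],0],
    [[9.8,20.8,2.5],0],
    [[10.6,22.5,4.5],0],
    [[10.92,23.1,7],0],
    [[10.92,23.1,9.5],0],
    [[10.92,23.1,11.5],0],
    [[10.92,23.1,12],0],
    [[10.92,23.1,12],0],
    [[10.92,23.1,12],0],
  ],
)

```text
t: 22.02
eef_pos: [570.6, 229.0, 92.6]
eef_rot: [[-0.927, 0.375, 0.002], [0.375, 0.927, 0.0], [-0.002, 0.001, -1.0]]
force: [0.6, -0.6, -2.8]
finger_gap: 0.181
gripper_force: 46.9
```

```bash
python3 s.py
python3 - <<'E'
from h import *
a=[]
P={n:optics.get_image(n) for n in("side","top")}
c=[cv2.resize(P["side"]["image"][250:390,200:330],(390,420),interpolation=2),cv2.resize(P["top"]["image"][160:300,170:300],(390,420),interpolation=2)]
cv2.imwrite("pics/d1.png",np.hstack(c))
for n,p in P.items(): print(n,(proj(p,[569.8,228.8,24])-([200,250] if n=="side" else [170,160]))*3,(proj(p,[569.8,228.8,46+12])-([200,250] if n=="side" else [170,160]))*3)
E
```

```text
gap 0.1822 MEAN -0.003 22.175 [570.378 228.932  92.519] yaw 157.99936839273462 F [ 0.135 -0.542 -2.886] Ftool [-0.324 -0.454  2.886] Mz [0.008, -0.047, 0.012, 0.014] tq6 [0.003, 0.002, 0.001, 0.001]
side [188.27930836 252.49788579] [183.04176608 205.01318904]
top [177.21283067 193.81158872] [168.5585366 190.2892851]
```

View pics/d1.png

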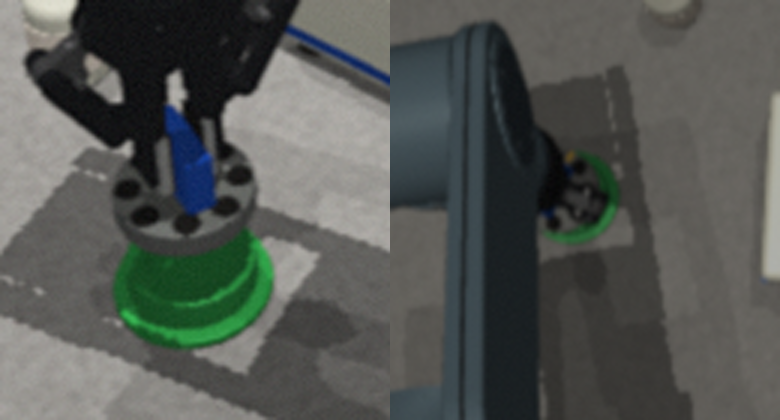

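The head, with platform centre at about px (185,197), hangs centrally over the stand at (194,285), which agrees with the prediction. Lowering.

Request:
send_rows(
  increments=[
    [[0,0,0.5],0],
    [[0,0,1.2],0],
    [[0,0,1.8],0],
    [[0,0,2.1],0],
    [[0,0,2.4],0],
    [[0,0,2.6],0],
    [[0,0,2.6],0],
  ],
)

```text
t: 23.15
eef_pos: [569.8, 228.9, 65.5]
eef_rot: [[-0.927, 0.375, -0.0], [0.375, 0.927, -0.0], [0.0, -0.0, -1.0]]
force: [0.1, -0.1, -3.2]
finger_gap: 0.175
gripper_force: 46.9
```

```bash
python3 s.py
```

```text
gap 0.179 MEAN -0.003 23.3 [569.99  228.876  65.803] yaw 157.9993485488886 F [ 0.153  0.093 -3.318] Ftool [-0.107  0.143  3.318] Mz [-0.006, 0.005, 0.012, -0.023] tq6 [0.0, 0.0, -0.0, 0.0]
```

Request:
send_rows(
  increments=[
    [[0,0,0.2],0],
    [[0,0,0.4],0],
    [[0,0,0.6],0],
    [[0,0,0.75],0],
    [[0,0,0.85],0],
    [[0,0,0.85],0],
  ],
)

```text
t: 24.05
eef_pos: [569.8, 228.8, 57.0]
eef_rot: [[-0.927, 0.375, -0.0], [0.375, 0.927, -0.0], [0.0, -0.0, -1.0]]
force: [-0.4, -0.5, -2.5]
finger_gap: 0.179
gripper_force: 46.9
```

```bash
python3 s.py
```

```text
gap 0.1796 MEAN 0.003 24.2 [569.897 228.851  57.19 ] yaw 158.00582694661105 F [-0.714 -0.327 -2.857] Ftool [ 0.54  -0.571  2.857] Mz [0.001, 0.005, 0.002, 0.004] tq6 [-0.0, -0.0, -0.0, -0.0]
```

Request:
send_rows(
  increments=[
    [[0,0,0.04],0],
    [[0,0,0.08],0],
    [[0,0,0.12],0],
    [[0,0,0.12],0],
  ],
)

```text
t: 24.7
eef_pos: [569.9, 228.8, 56.5]
eef_rot: [[-0.927, 0.375, 0.0], [0.375, 0.927, 0.0], [-0.0, 0.0, -1.0]]
force: [-2.6, -0.5, 3.1]
finger_gap: 0.18
gripper_force: 47.8
```

```bash
python3 s.py
```

```text
gap 0.1783 MEAN -0.003 24.85 [569.91  228.831  56.453] yaw 158.00467357737315 F [-2.571 -1.02   4.472] Ftool [ 2.    -1.908 -4.473] Mz [-0.002, 0.002, -0.014, 0.0] tq6 [0.005, 0.004, 0.003, 0.002]
```

Seated: contact came at the predicted height. Releasing.

Request:
send_rows(
  increments=[
    [[0,0,-0.03],0],
    [[0,0,-0.05],0],
    [[0,0,-0.05],0],
    [[0,0,-0.05],0],
    [[0,0,-0.05],0],
    [[0,0,-0.05],0],
  ],
  gripper=5,
)

```text
t: 25.6
eef_pos: [569.8, 228.9, 56.4]
eef_rot: [[-0.927, 0.374, -0.0], [0.374, 0.927, 0.0], [0.0, -0.0, -1.0]]
force: [0.1, -0.6, 0.7]
finger_gap: 0.584
gripper_force: 0.0
```

Request:
send_rows(
  increments=[
    [[0,0,-0.4],0],
    [[0,0,-1.5],0],
    [[0,0,-3.5],0],
    [[0,0,-6.5],0],
    [[0,0,-10],0],
    [[0,0,-14],0],
    [[0,0,-17],0],
    [[0,0,-18],0],
    [[0,0,-18],0],
    [[0,0,-18],0],
  ],
)

```text
t: 26.85
eef_pos: [569.1, 228.6, 234.8]
eef_rot: [[-0.927, 0.375, -0.003], [0.375, 0.927, -0.001], [0.002, -0.002, -1.0]]
force: [1.0, -0.8, -0.8]
finger_gap: 0.584
gripper_force: 0.0
```

```bash
python3 s.py
python3 - <<'E'
from h import *
P={n:optics.get_image(n) for n in("side","top")}
cv2.imwrite("pics/e1.png",np.hstack([cv2.resize(P["side"]["image"][150:400,180:460],(448,400),interpolation=2),cv2.resize(P["top"]["image"][140:300,200:340],(350,400),interpolation=2)]))
E
```

```text
gap 0.5835 MEAN -0.006 27.0 [569.294 228.704 234.933] yaw 158.00038426683014 F [0.145 0.059 0.047] Ftool [-0.113  0.109 -0.048] Mz [-0.064, 0.005, 0.019, 0.016] tq6 [-0.0, 0.0, -0.0, -0.0]
```

View pics/e1.png

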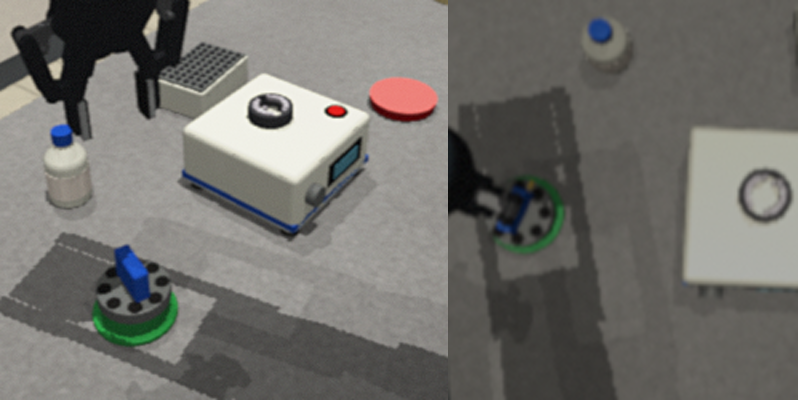

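The head sits level and centred on the stand, at side px (133,290). The gripper is clear, the button is down, and the dish, tip box and bottle show no sign of having moved.

```bash
python3 -c "from station import ticket; print(ticket.job_done())"
```

```text
the job is handed in; nothing more can be done
None
```

The tube head is off the mixer and seated upright in the green parking stand; I handed the job in at about 27 s on the robot's clock (limit 72 s), and no verdict came back.

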